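Index a swing arm by one hole with its spring pin

TASK

The indexing fixture's swing arm is locked in its middle hole, and the bearing block waits in the nest one hole to the left or to the right. Hook a fingertip under the pull ring of the spring index pin and raise it, without pinching its top bar, swing the arm one hole over so that its nose points at the bearing block, and let the pin drop fully home in that hole. Take the finger out of the ring, and leave the parts in their nests and everything else round the fixture where it is.

Things in the scene. Friction and masses are not known exactly. Their poses are not given: they have to be found in the camera images.
- index_fixture: Fixed indexing fixture, aluminium plate 295 x 200 x 12 mm. Origin on the swing arm's pivot axis, at the worktop; x runs from the pivot along the middle hole (away from the robot within 0.2 rad), y left, z up. The plate spans x -50..245, y -100..100 mm. Three round nests on the plate (top 12 mm up) lie 215 mm from the pivot, in line with the middle hole and the holes beside it.
- hole_left (a point): Mouth of the hole to the left of the middle one, 34 mm above the worktop, in the steel index sector on the plate: five square holes 13 mm wide, 22 mm deep, on a circle of 140 mm radius round the pivot, 15 degrees (0.262 rad) apart; the middle one lies on the fixture's x.
- hole_right (a point): Mouth of the hole to the right of the middle one, 34 mm above the worktop, 140 mm from the pivot.
- pivot (a point): Top of the pivot screw, 56 mm above the worktop, on the vertical axis of the swing arm.
- swing_arm (a joint): Angle of the swing arm about the vertical pivot (rad): 0 in the middle hole, where it starts; positive towards the fixture's +y (counter-clockwise from above); +-0.262 the next holes; stops at +-0.62. A flat aluminium bar 28 mm wide, top 46 mm above the worktop; friction under 1 N at the ring. The pin has about 0.01 rad of play in a hole.
- nose (a point): Tip of the arm's pointed nose, 188 mm from the pivot, 41 mm above the worktop; x points outward along the arm, y to the left of it, z up.
- index_pin (a joint): Lift of the spring index pin (m): 0 fully home, 0.022 drawn to its stop. Drawn 0.014 or more its round tip clears the sector and the arm swings freely. Spring: about 6 N at home, 9 N fully drawn. Let go between two holes, the tip rides on the sector and drops into the next hole it is swung over.
- ring_eye (a point): Centre of the eye of the pull ring on top of the pin, 140 mm from the pivot, 108 mm above the worktop with the pin home; rises with it; x outward along the arm, z up. The ring is an upright D-shaped bow of 8 mm round steel bar standing across the arm; its eye, 60 mm wide, 48 mm high, looks along the arm. Closed fingers fit in; a sideways push on a leg of the bow swings the arm.
- ring_bar (a point): Middle of the ring's top bar (8 mm round, 48 mm long across the arm), 28 mm above ring_eye. A finger tilted 25 to 45 degrees from vertical, entering the eye from the pivot side and pointing down and outward, comes to bear under it when raised. A thin lip (3 mm, top 12.5 mm above this point) stands up from the bar's far side.
- bearing_block: Aluminium pillow block 20 x 54 x 34 mm with a bore, loose in the nest to the left or the right of the middle one (12 mm above the worktop). Origin: centre of its underside. The arm is to point at it.
- bushing: Brass flanged bushing, 34 mm across, 28 mm high, loose in the nest on the other side. Origin: centre of its underside.
- gear: Bystander: steel spur gear 48 x 48 x 18 mm lying beside the fixture. Origin: centre of its underside.
- ball_bearing: Bystander: ball bearing 35 x 35 x 11 mm lying beside the fixture. Origin: centre of its underside.
- stop_block: Bystander: black stop block 22 x 46 x 26 mm beside the fixture. Origin: centre of its underside.
- oil_bottle: Bystander: small oil bottle, 43 mm across, 118 mm high, at the back. Origin: centre of its underside.
- bracket: Bystander: small L-shaped angle bracket 40 x 30 x 35 mm standing beside the fixture. Origin: centre of its underside.

How it is judged (in metres and radians):
On the way, in this order (a step that is already met when the one before it is completed fails the run):
1. the pin is drawn clear of the middle hole by a finger under the top bar of its ring or the bar's sloping ends (value of joint index_pin above 0.014 m and value of joint swing_arm between -0.13 and 0.13 rad and (contact force between the fingers and index_pin_c1 above 1 N or contact force between the fingers and index_pin_c3 above 1 N or contact force between the fingers and index_pin_c7 above 1 N)), for 0.1 s.
2. the pin is home in the hole in line with the bearing block ((value of joint swing_arm between 0.231799 and 0.291799 rad or value of joint swing_arm between -0.291799 and -0.231799 rad) and y of bearing_block in the frame of nose between -0.015 and 0.015 m and value of joint index_pin below 0.003 m), for 0.2 s.
At the end, for the whole second after the job is handed in: The arm is one hole over (within 0.03 rad), its nose towards the bearing block (within 15 mm sideways), the pin is home (within 3 mm), the arm is at rest, the bearing block and the bushing stand upright (within 0.2 rad), and no part or bystander has moved 20 mm or more (all of step 2 and velocity of joint swing_arm between -0.03 and 0.03 rad/s and angle between each of bearing_block, bushing's own z axis and vertical below 0.2 rad and distance of each of bearing_block, bushing, gear, ball_bearing, stop_block, oil_bottle, bracket from where it was at the start of the episode below 0.02 m); the robot touches nothing.
It fails at once if a part or a bystander is lifted, carried or pushed away (20 mm) (distance of any of bearing_block, bushing, gear, ball_bearing, stop_block, oil_bottle, bracket from where it was at the start of the episode above 0.02 m).
It fails at once if the top bar of the ring is pinched between the fingers (pressed on the near side and on the lip at the far side at once) (contact force between the fingers and index_pin_c1 above 2 N and contact force between the fingers and index_pin_c2 above 2 N).
It also fails if it takes over 51 s, if anything falls off the work surface, if the arm or the gripper's body presses on something with over 40 N, if the wrist force passes 120 N, or if a joint passes its speed limit or range.

ROBOT

A 6-joint arm with a two-finger parallel gripper is mounted at the origin on a cart in front of the work surface, level with it; the furniture and walls round the work are solid. World frame = base frame: x ahead of the robot, y to its left, z up, the work surface at z = 0. Lengths are in mm, angles in degrees, forces in N, time in s.
With the tool pointing down it reaches from about 375 to 975 mm from the base axis. Payload 3.8 kg.
Tool frame: the origin (TCP) lies between the finger pads; the fingertips stand 17 mm ahead of it and the grasp point (between the pads) lies 2 mm behind it; z points along the fingers, y is the line along which they close (so a half turn about z gives the same grasp; the last joint's range is limited). The gripper opens to 88 mm and grips with 3 to 60 N. Pads are 18 mm wide; open, the fingers measure 123 mm over their backs; the gripper's body (75 mm by 187 mm) begins 45 mm behind the grasp point.
Start: joints at [71.912, 15.12, 91.902, -0, 72.978, -2.114], TCP at [185.759, 648.931, 255.706] pointing down, gripper open.
Joint ranges: [-150.88, 150.88], [-54.13, 125.18], [17.81, 147.31], [-75.09, 255.09], [0, 152.58], [-146.25, 146.25]. Speed limits (degrees/s): [147.25, 147.25, 180, 180, 180, 180].

INTERFACE

Orientations are given as a 3x3 rotation matrix whose columns are the frame's x, y, z axes.
In Python, from station import ctrl gives the robot as it stands.
- The arm moves only by the tool move_arm, never from a script. Its argument "moves" is a list of rows, each an object of numbers: "tx", "ty", "tz": the shift along the world's x, y, z in cm; "turn": the turn about the world's z in rad; "claw": the closure in counts, from 0 (fully open) to 255 (shut). In form: [{"tx": .., "ty": .., "tz": .., "turn": .., "claw": ..}, ...]. A call has 1 to 8 rows; each row is the pose to reach, as a shift and turn from the pose commanded when the call began; what a row does not reach only later rows make up. A row lasts 1/10 s, in which the tool goes at most 50 mm and 8.59 degrees, less where a joint would pass 70% of its speed; a pose out of reach is approached as far as the arm can. A call with a gripper value outside its range is refused whole. The fingers move at their own pace and stop on an object; the grip force is fixed at half the most. Time passes only in rows, so rows that repeat a pose let the fingers close. It gives the time, the measured TCP pose, the force, the opening and the grip force at its end, in the units of the state.
- ctrl.read_state(): the state, without advancing time (a new reading comes with each control period).
- ctrl.camera(name): name is "scene" or "top" or "wrist"; returns the picture (400x640x3 uint8, red, green, blue); there is no depth.
- ctrl.camera_info(name): a dict with "fx", "fy", "cx", "cy" (pixels), "pose" (4x4, takes a point from camera to world coordinates); the wrist camera has in their place "tool_from_camera" (4x4, takes a point from camera to tool coordinates, whose origin is the TCP and whose axes are the flange's). Camera axes: x right, y down, z forward; pixel columns grow to the right and rows downward; lengths in mm; the calibration is good to about 2 mm. A picture is of the moment at which its call begins: read the wrist's pose just before it. camera_info takes no time and is no camera call.
- ctrl.close_job(): hands the job in; it is judged then, once.
Trained networks look in the newest picture that a camera, given by its name, has taken for a name from the list of things; names that differ only in an ending like _2 or _b are one class to them, and where a whole thing is asked for, a point or a joint stands for the part that bears it (a point fixed in the world has none). Each returns a list of dicts, best first, with "confidence" (0 to 1); they miss things now and then, are a little off and sometimes report something else, mostly with a low value. They report only what shows in the picture. A call takes as long as a camera call.
- ctrl.boxes_of(camera, target): "bbox" ([left, top, right, bottom] in pixels, round what is visible of it).
- ctrl.pinpoint(camera, target): "at" ([column, row] in pixels: a listed point, or the origin of a listed thing).
The state is a dict: "clock": time; "q": joint angles; "qvel": joint speeds; "joint_torque": joint torques, N m; "eef_pos": TCP position; "tcp_rot": TCP orientation; "wrist_force": force on the tool from outside, world axes, zero at the start; "torque": the same for the moment, N m; "width": finger opening in mm; "finger_force": force on a finger pad.
Only numpy, scipy, OpenCV 4.12 (cv2) and the standard library are available. Lean on these libraries where they do the work, as an engineer would, in place of code of your own. Each camera call takes 0.05 s, during which the arm holds its last target. There are 200 camera calls.

## Working session

There is one attempt and no reset: what is moved stays moved. The work goes in short steps, Python scripts to look and compute and a tool call to move; the robot and the scene stay as the last step left them, time stands still between calls to the robot, and variables do not carry over. Pictures are saved under pics/ and viewed, at most 10 in all, crops included, and the job is handed in when it is done.

Besides the shell and the picture viewer there is one more tool, called after "Emit:" as name(argument=value, ...) on one line, values as JSON. move_arm: Moves the arm, as the interface text tells. Its arguments: {"type":"object","properties":{"moves":{"type":"array"}},"required":["moves"]}

```bash
mkdir -p pics; ls; cat > h.py <<'E'
from station import ctrl
import numpy as np, cv2
def ray(cam,uv):
    i=ctrl.camera_info(cam); P=np.array(i["pose"])
    d=P[:3,:3]@np.array([(uv[0]-i["cx"])/i["fx"],(uv[1]-i["cy"])/i["fy"],1]); return P[:3,3],d
def at_z(cam,uv,z):
    o,d=ray(cam,uv); return o+d*(z-o[2])/d[2]
def save(cam,n): 
    im=ctrl.camera(cam); cv2.imwrite(f"pics/{n}.png",im[:,:,::-1]); return im
E
python3 - <<'E'
from h import *
s=ctrl.read_state(); print(s["clock"],s["eef_pos"],np.round(s["tcp_rot"],3))
H=dict(hole_left=34,hole_right=34,pivot=56,nose=41,ring_eye=108,ring_bar=136,bearing_block=12,bushing=12,gear=0,ball_bearing=0,stop_block=0,oil_bottle=0,bracket=0,index_fixture=0)
for c in("scene","top"):
    save(c,c+"0")
    for n,z in H.items():
        r=ctrl.pinpoint(c,n)
        if r: print(c,n,r[0]["confidence"],np.round(r[0]["at"]),np.round(at_z(c,r[0]["at"],z)))
E
```

```text
pics
0.0 [185.56586965 648.29567372 254.38251413] [[-0.961  0.275 -0.001]
 [ 0.275  0.961 -0.002]
 [ 0.    -0.002 -1.   ]]
scene hole_left 0.9 [300. 210.] [578.  60.  34.]
scene hole_right 0.62 [313. 221.] [571.  -3.  34.]
scene pivot 0.59 [264. 227.] [442.  44.  56.]
scene nose 0.62 [324. 205.] [637.  26.  41.]
scene ring_eye 0.57 [311. 193.] [584.  21. 108.]
scene ring_bar 0.55 [307. 184.] [576.  27. 136.]
scene bearing_block 0.57 [320. 205.] [656.  62.  12.]
scene bushing 0.68 [337. 219.] [646. -20.  12.]
scene gear 0.54 [270. 201.] [568. 196.   0.]
scene ball_bearing 0.52 [346. 250.] [ 578. -120.    0.]
scene stop_block 0.52 [240. 215.] [460. 198.   0.]
scene oil_bottle 0.57 [431. 255.] [ 724. -278.    0.]
scene bracket 0.18 [273. 205.] [562. 172.   0.]
scene index_fixture 0.67 [264. 240.] [447.  57.   0.]
top hole_left 0.63 [291. 198.] [592.  72.  34.]
top hole_right 0.7 [319. 206.] [570.   2.  34.]
top pivot 0.86 [299. 253.] [453.  52.  56.]
top nose 0.94 [309. 180.] [636.  27.  41.]
top ring_eye 0.72 [305. 193.] [596.  33. 108.]
top ring_bar 0.64 [306. 194.] [591.  30. 136.]
top bearing_block 0.48 [424. 146.] [ 726. -276.   12.]
top bushing 0.54 [329. 179.] [641. -25.  12.]
top gear 0.54 [254. 206.] [573. 173.   0.]
top ball_bearing 0.61 [360. 205.] [ 573. -107.    0.]
top stop_block 0.5 [243. 247.] [467. 200.   0.]
top oil_bottle 0.55 [425. 143.] [ 734. -280.    0.]
top bracket 0.63 [255. 177.] [651. 168.   0.]
top index_fixture 0.56 [298. 256.] [442.  57.   0.]
```

```bash
python3 - <<'E'
import cv2,numpy as np
a=cv2.imread("pics/scene0.png")[140:290,190:470];b=cv2.imread("pics/top0.png")[120:290,210:460]
f=lambda i:cv2.resize(i,(784,int(784/i.shape[1]*i.shape[0])),interpolation=cv2.INTER_CUBIC)
c=cv2.resize(np.vstack([f(a),f(b)]),None,fx=.62,fy=.62);print(c.shape);cv2.imwrite("pics/c0.png",c)
E
```

```text
(591, 486, 3)
```

View pics/c0.png

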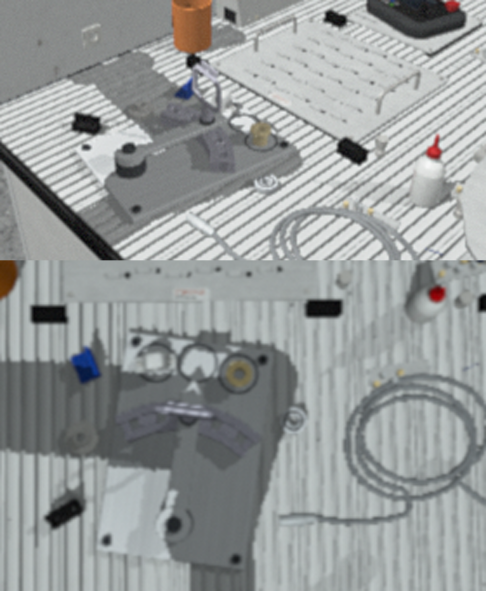

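Emit:
move_arm(moves=[{"tx": 0, "ty": 0, "tz": 70}, {"tx": 0, "ty": 0, "tz": 70}, {"tx": 0, "ty": 0, "tz": 70}, {"tx": 0, "ty": 0, "tz": 70}, {"tx": 0, "ty": 0, "tz": 70}, {"tx": 0, "ty": 0, "tz": 70}, {"tx": 0, "ty": 0, "tz": 70}, {"tx": 0, "ty": 0, "tz": 70}])

```text
schema error: expected keys tx, ty, tz, turn, claw
```

```bash
python3 -c "
from h import *
s=ctrl.read_state(); print(s['clock'],s['eef_pos'],np.round(s['tcp_rot'],3),np.round(s['q'],1))"
```

```text
1.5 [185.78024788 648.91982042 255.68268222] [[-0.961  0.275  0.   ]
 [ 0.275  0.961 -0.   ]
 [-0.    -0.    -1.   ]] [71.9 15.1 91.9 -0.  73.  -2.1]
```

Emit:
move_arm(moves=[{"tx": 0, "ty": 0, "tz": 70, "turn": 0, "claw": 0}, {"tx": 0, "ty": 0, "tz": 70, "turn": 0, "claw": 0}, {"tx": 0, "ty": 0, "tz": 70, "turn": 0, "claw": 0}, {"tx": 0, "ty": 0, "tz": 70, "turn": 0, "claw": 0}, {"tx": 0, "ty": 0, "tz": 70, "turn": 0, "claw": 0}, {"tx": 0, "ty": 0, "tz": 70, "turn": 0, "claw": 0}, {"tx": 0, "ty": 0, "tz": 70, "turn": 0, "claw": 0}, {"tx": 0, "ty": 0, "tz": 70, "turn": 0, "claw": 0}])

```text
clock: 2.3
eef_pos: [185.5, 648.2, 658.2]
tcp_rot: [[-0.961, 0.275, 0.0], [0.275, 0.961, 0.001], [-0.0, 0.001, -1.0]]
wrist_force: [0.8, 1.8, 0.2]
width: 88.2
finger_force: 0.0
```

```bash
python3 -c "
from h import *
s=ctrl.read_state(); print(s['clock'],s['eef_pos'],np.round(s['tcp_rot'],3),np.round(s['q'],1))"
```

```text
2.3 [185.52005675 648.21348766 658.1879669 ] [[-0.961  0.275  0.   ]
 [ 0.275  0.961  0.001]
 [-0.     0.001 -1.   ]] [ 71.9  18.5  45.8   0.  115.6  -2.1]
```

Emit:
move_arm(moves=[{"tx": 0, "ty": 0, "tz": 40, "turn": 0, "claw": 0}, {"tx": 0, "ty": 0, "tz": 40, "turn": 0, "claw": 0}, {"tx": 0, "ty": 0, "tz": 40, "turn": 0, "claw": 0}, {"tx": 0, "ty": 0, "tz": 40, "turn": 0, "claw": 0}, {"tx": 0, "ty": 0, "tz": 40, "turn": 0, "claw": 0}, {"tx": 0, "ty": 0, "tz": 40, "turn": 0, "claw": 0}])

```text
clock: 2.9
eef_pos: [165.1, 577.0, 815.2]
tcp_rot: [[-0.961, 0.275, 0.008], [0.275, 0.961, 0.028], [-0.0, 0.029, -1.0]]
wrist_force: [0.5, 0.6, 1.3]
width: 87.8
finger_force: 0.0
```

```bash
python3 -c "
from h import *
s=ctrl.read_state(); print(s['clock'],s['eef_pos'],np.round(s['tcp_rot'],3),np.round(s['q'],1))"
```

```text
2.9 [165.05230583 576.96968498 815.17151456] [[-0.961  0.275  0.008]
 [ 0.275  0.961  0.028]
 [-0.     0.029 -1.   ]] [ 7.160e+01  2.420e+01  1.780e+01  1.000e-01  1.363e+02 -2.300e+00]
```

Emit:
move_arm(moves=[{"tx": 0, "ty": 0, "tz": 50, "turn": 0, "claw": 0}, {"tx": 0, "ty": 0, "tz": 50, "turn": 0, "claw": 0}, {"tx": 0, "ty": 0, "tz": 50, "turn": 0, "claw": 0}, {"tx": 0, "ty": 0, "tz": 50, "turn": 0, "claw": 0}, {"tx": 0, "ty": 0, "tz": 50, "turn": 0, "claw": 0}, {"tx": 0, "ty": 0, "tz": 50, "turn": 0, "claw": 0}])

```text
clock: 3.5
eef_pos: [138.0, 482.1, 876.5]
tcp_rot: [[-0.961, 0.275, 0.013], [0.275, 0.96, 0.044], [-0.0, 0.046, -0.999]]
wrist_force: [-0.1, 0.4, 0.7]
width: 87.8
finger_force: 0.0
```

```bash
python3 -c "
from h import *
s=ctrl.read_state(); print(s['clock'],s['eef_pos'],np.round(s['tcp_rot'],3),np.round(s['q'],1))"
```

```text
3.5 [138.03117565 482.12048925 876.52790764] [[-0.961  0.275  0.013]
 [ 0.275  0.96   0.044]
 [-0.     0.046 -0.999]] [ 71.1  17.7  17.8   0.2 141.8  -2.8]
```

Emit:
move_arm(moves=[{"tx": 3, "ty": 10, "tz": -25, "turn": 0, "claw": 0}, {"tx": 3, "ty": 10, "tz": -25, "turn": 0, "claw": 0}, {"tx": 3, "ty": 10, "tz": -25, "turn": 0, "claw": 0}, {"tx": 3, "ty": 10, "tz": -25, "turn": 0, "claw": 0}, {"tx": 3, "ty": 10, "tz": -25, "turn": 0, "claw": 0}, {"tx": 3, "ty": 10, "tz": -25, "turn": 0, "claw": 0}])

```text
clock: 4.1
eef_pos: [168.6, 583.9, 619.6]
tcp_rot: [[-0.961, 0.275, 0.01], [0.275, 0.961, 0.036], [0.0, 0.038, -0.999]]
wrist_force: [0.2, 0.6, -0.8]
width: 88.3
finger_force: 0.0
```

```bash
python3 -c "
from h import *
s=ctrl.read_state(); print(s['clock'],s['eef_pos'],np.round(s['tcp_rot'],3),np.round(s['q'],1))"
```

```text
4.1 [168.58775191 583.88725724 619.60196536] [[-0.961  0.275  0.01 ]
 [ 0.275  0.961  0.036]
 [ 0.     0.038 -0.999]] [ 7.150e+01  6.600e+00  6.450e+01  1.000e-01  1.068e+02 -2.500e+00]
```

Emit:
move_arm(moves=[{"tx": 28, "ty": -64, "tz": 10, "turn": 0.159, "claw": 0}, {"tx": 28, "ty": -64, "tz": 10, "turn": 0.159, "claw": 0}, {"tx": 28, "ty": -64, "tz": 10, "turn": 0.159, "claw": 0}, {"tx": 28, "ty": -64, "tz": 10, "turn": 0.159, "claw": 0}, {"tx": 28, "ty": -64, "tz": 10, "turn": 0.159, "claw": 0}, {"tx": 28, "ty": -64, "tz": 10, "turn": 0.159, "claw": 0}, {"tx": 28, "ty": -64, "tz": 10, "turn": 0.159, "claw": 0}, {"tx": 28, "ty": -64, "tz": 10, "turn": 0.159, "claw": 0}])

```text
clock: 4.9
eef_pos: [327.2, 218.7, 682.3]
tcp_rot: [[-0.993, 0.119, 0.005], [0.119, 0.992, 0.045], [0.0, 0.045, -0.999]]
wrist_force: [1.7, -0.2, -0.1]
width: 88.1
finger_force: 0.0
```

```bash
python3 -c "
from h import *
s=ctrl.read_state(); print(s['clock'],s['eef_pos'],np.round(s['tcp_rot'],3),np.round(s['q'],1))"
```

```text
4.9 [327.20721891 218.70274341 682.30556997] [[-0.993  0.119  0.005]
 [ 0.119  0.992  0.045]
 [ 0.     0.045 -0.999]] [ 28.4 -13.7  76.7   2.3 115.5 -53.7]
```

Emit:
move_arm(moves=[{"tx": 12, "ty": -27, "tz": 0, "turn": 0, "claw": 0}, {"tx": 12, "ty": -27, "tz": 0, "turn": 0, "claw": 0}, {"tx": 12, "ty": -27, "tz": 0, "turn": 0, "claw": 0}, {"tx": 12, "ty": -27, "tz": 0, "turn": 0, "claw": 0}, {"tx": 12, "ty": -27, "tz": 0, "turn": 0, "claw": 0}, {"tx": 12, "ty": -27, "tz": 0, "turn": 0, "claw": 0}])

```text
clock: 5.5
eef_pos: [447.6, -51.9, 681.8]
tcp_rot: [[-0.993, 0.121, 0.004], [0.121, 0.992, 0.045], [0.001, 0.045, -0.999]]
wrist_force: [0.4, 0.8, -0.1]
width: 88.2
finger_force: 0.0
```

View pics/scene0.png

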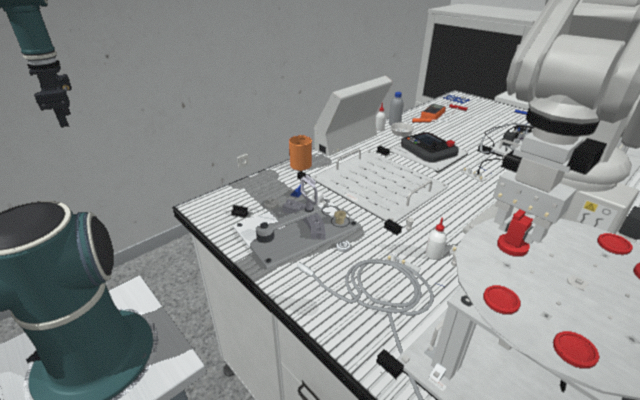

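```bash
python3 -c "
from h import *
s=ctrl.read_state(); print(s['clock'],s['eef_pos'],np.round(s['tcp_rot'],3),np.round(s['q'],1))
print(np.round(ctrl.camera_info('scene')['pose'],2),np.round(ctrl.camera_info('top')['pose'],2))
for uv in ((20,60),(300,20),(600,60),(320,60)): print(uv,at_z('scene',uv,0))"
```

```text
5.5 [447.55966098 -51.92116988 681.81654129] [[-0.993  0.121  0.004]
 [ 0.121  0.992  0.045]
 [ 0.001  0.045 -0.999]] [-11.6  -6.8  71.    2.9 116.  -93.5]
[[ 7.4000e-01 -3.8000e-01  5.6000e-01  2.6260e+01]
 [-6.7000e-01 -4.1000e-01  6.2000e-01 -6.0824e+02]
 [-0.0000e+00 -8.3000e-01 -5.6000e-01  6.5890e+02]
 [ 0.0000e+00  0.0000e+00  0.0000e+00  1.0000e+00]] [[-1.00000e-02 -1.00000e+00  7.00000e-02  5.10320e+02]
 [-1.00000e+00  1.00000e-02 -0.00000e+00 -1.85000e+00]
 [ 0.00000e+00 -7.00000e-02 -1.00000e+00  1.06355e+03]
 [ 0.00000e+00  0.00000e+00  0.00000e+00  1.00000e+00]]
(20, 60) [ 328.41556076 2778.30753852    0.        ]
(300, 20) [2824.36838215 2694.24268004    0.        ]
(600, 60) [3231.03086347   41.49677555    0.        ]
(320, 60) [1851.04213186 1342.65714975    0.        ]
```

Emit:
move_arm(moves=[{"tx": 60, "ty": 5, "tz": -5, "turn": 0, "claw": 255}, {"tx": 60, "ty": 5, "tz": -5, "turn": 0, "claw": 255}, {"tx": 60, "ty": 5, "tz": -5, "turn": 0, "claw": 255}, {"tx": 60, "ty": 5, "tz": -5, "turn": 0, "claw": 255}, {"tx": 60, "ty": 5, "tz": -5, "turn": 0, "claw": 255}, {"tx": 60, "ty": 5, "tz": -5, "turn": 0, "claw": 255}, {"tx": 60, "ty": 5, "tz": -5, "turn": 0, "claw": 255}, {"tx": 60, "ty": 5, "tz": -5, "turn": 0, "claw": 255}])

```text
clock: 6.3
eef_pos: [820.0, -15.4, 605.2]
tcp_rot: [[-0.993, 0.121, -0.002], [0.121, 0.992, 0.047], [0.008, 0.046, -0.999]]
wrist_force: [0.1, 0.9, -4.1]
width: 26.0
finger_force: 0.0
```

Emit:
move_arm(moves=[{"tx": 40, "ty": 0, "tz": 0, "turn": 0, "claw": 255}, {"tx": 40, "ty": 0, "tz": 0, "turn": 0, "claw": 255}, {"tx": 40, "ty": 0, "tz": 0, "turn": 0, "claw": 255}, {"tx": 40, "ty": 0, "tz": 0, "turn": 0, "claw": 255}])

```text
clock: 6.7
eef_pos: [888.7, -12.0, 543.7]
tcp_rot: [[-0.991, 0.119, 0.059], [0.122, 0.992, 0.045], [-0.053, 0.052, -0.997]]
wrist_force: [-0.3, -0.9, -0.6]
width: 0.4
finger_force: 0.0
```

```bash
python3 -c "
from h import *
s=ctrl.read_state(); print(s['clock'],s['eef_pos'],np.round(s['tcp_rot'],3),np.round(s['q'],1))"
```

```text
6.7 [888.69514525 -12.01154856 543.72443915] [[-0.991  0.119  0.059]
 [ 0.122  0.992  0.045]
 [-0.053  0.052 -0.997]] [ -3.4  45.3  17.9   3.  113.6 -85.2]
```

Emit:
move_arm(moves=[{"tx": 40, "ty": 0, "tz": 8, "turn": 0, "claw": 255}, {"tx": 40, "ty": 0, "tz": 8, "turn": 0, "claw": 255}, {"tx": 40, "ty": 0, "tz": 8, "turn": 0, "claw": 255}])

```text
clock: 7.0
eef_pos: [925.9, -9.3, 508.8]
tcp_rot: [[-0.988, 0.119, 0.098], [0.124, 0.991, 0.045], [-0.092, 0.056, -0.994]]
wrist_force: [-0.5, 0.9, 0.2]
width: 0.5
finger_force: 0.0
```

Emit:
move_arm(moves=[{"tx": 80, "ty": 0, "tz": 30, "turn": 0, "claw": 255}, {"tx": 80, "ty": 0, "tz": 30, "turn": 0, "claw": 255}, {"tx": 80, "ty": 0, "tz": 30, "turn": 0, "claw": 255}])

```text
clock: 7.3
eef_pos: [950.7, -6.7, 491.8]
tcp_rot: [[-0.983, 0.118, 0.138], [0.125, 0.991, 0.045], [-0.132, 0.061, -0.989]]
wrist_force: [0.6, 0.1, -0.3]
width: 0.3
finger_force: 0.0
```

Emit:
move_arm(moves=[{"tx": 80, "ty": 0, "tz": 50, "turn": 0, "claw": 255}, {"tx": 80, "ty": 0, "tz": 50, "turn": 0, "claw": 255}, {"tx": 80, "ty": 0, "tz": 50, "turn": 0, "claw": 255}])

```text
clock: 7.6
eef_pos: [960.9, -4.2, 499.9]
tcp_rot: [[-0.977, 0.117, 0.181], [0.127, 0.991, 0.045], [-0.174, 0.067, -0.983]]
wrist_force: [0.3, -0.1, 0.6]
width: 0.7
finger_force: 0.0
```

Emit:
move_arm(moves=[{"tx": 80, "ty": 0, "tz": 40, "turn": 0, "claw": 255}, {"tx": 80, "ty": 0, "tz": 40, "turn": 0, "claw": 255}, {"tx": 80, "ty": 0, "tz": 40, "turn": 0, "claw": 255}, {"tx": 80, "ty": 0, "tz": 40, "turn": 0, "claw": 255}, {"tx": 80, "ty": 0, "tz": 40, "turn": 0, "claw": 255}, {"tx": 80, "ty": 0, "tz": 40, "turn": 0, "claw": 255}, {"tx": 80, "ty": 0, "tz": 40, "turn": 0, "claw": 255}, {"tx": 80, "ty": 0, "tz": 40, "turn": 0, "claw": 255}])

```text
clock: 8.4
eef_pos: [986.5, 0.4, 481.1]
tcp_rot: [[-0.969, 0.116, 0.22], [0.129, 0.991, 0.045], [-0.212, 0.072, -0.975]]
wrist_force: [0.5, 0.5, 0.1]
width: 0.5
finger_force: 0.0
```

Emit:
move_arm(moves=[{"tx": 80, "ty": 0, "tz": 40, "turn": 0, "claw": 255}, {"tx": 80, "ty": 0, "tz": 40, "turn": 0, "claw": 255}, {"tx": 80, "ty": 0, "tz": 40, "turn": 0, "claw": 255}, {"tx": 80, "ty": 0, "tz": 40, "turn": 0, "claw": 255}, {"tx": 80, "ty": 0, "tz": 40, "turn": 0, "claw": 255}, {"tx": 80, "ty": 0, "tz": 40, "turn": 0, "claw": 255}, {"tx": 80, "ty": 0, "tz": 40, "turn": 0, "claw": 255}, {"tx": 80, "ty": 0, "tz": 40, "turn": 0, "claw": 255}])

```text
clock: 9.2
eef_pos: [1008.8, 4.0, 469.7]
tcp_rot: [[-0.958, 0.115, 0.262], [0.131, 0.99, 0.045], [-0.254, 0.077, -0.964]]
wrist_force: [0.1, 0.7, -0.6]
width: 0.3
finger_force: 0.0
```

Emit:
move_arm(moves=[{"tx": 80, "ty": 0, "tz": 40, "turn": 0, "claw": 255}, {"tx": 80, "ty": 0, "tz": 40, "turn": 0, "claw": 255}])

```text
clock: 9.4
eef_pos: [1023.1, 4.7, 472.1]
tcp_rot: [[-0.946, 0.113, 0.303], [0.133, 0.99, 0.045], [-0.295, 0.083, -0.952]]
wrist_force: [0.1, -0.4, -0.1]
width: 0.5
finger_force: 0.0
```

Emit:
move_arm(moves=[{"tx": 80, "ty": 0, "tz": 40, "turn": 0, "claw": 255}, {"tx": 80, "ty": 0, "tz": 40, "turn": 0, "claw": 255}])

```text
clock: 9.6
eef_pos: [1037.1, 5.5, 474.1]
tcp_rot: [[-0.933, 0.111, 0.342], [0.135, 0.99, 0.045], [-0.334, 0.088, -0.939]]
wrist_force: [-0.3, -0.5, 0.2]
width: 0.5
finger_force: 0.0
```

Emit:
move_arm(moves=[{"tx": 80, "ty": 0, "tz": 40, "turn": 0, "claw": 255}, {"tx": 80, "ty": 0, "tz": 40, "turn": 0, "claw": 255}])

```text
clock: 9.8
eef_pos: [1051.2, 6.2, 476.2]
tcp_rot: [[-0.918, 0.11, 0.381], [0.137, 0.99, 0.045], [-0.372, 0.093, -0.923]]
wrist_force: [-0.5, -0.3, 0.5]
width: 0.4
finger_force: 0.0
```

Emit:
move_arm(moves=[{"tx": 80, "ty": 0, "tz": 40, "turn": 0, "claw": 255}, {"tx": 80, "ty": 0, "tz": 40, "turn": 0, "claw": 255}])

```text
clock: 10.0
eef_pos: [1065.3, 6.9, 478.7]
tcp_rot: [[-0.901, 0.107, 0.419], [0.139, 0.989, 0.045], [-0.41, 0.099, -0.907]]
wrist_force: [-0.5, -0.1, -0.9]
width: 0.4
finger_force: 0.0
```

Emit:
move_arm(moves=[{"tx": 80, "ty": 0, "tz": 40, "turn": 0, "claw": 255}, {"tx": 80, "ty": 0, "tz": 40, "turn": 0, "claw": 255}])

```text
clock: 10.2
eef_pos: [1079.3, 7.4, 481.5]
tcp_rot: [[-0.883, 0.105, 0.457], [0.14, 0.989, 0.045], [-0.448, 0.104, -0.888]]
wrist_force: [0.1, 0.6, -0.2]
width: 0.1
finger_force: 0.0
```

Emit:
move_arm(moves=[{"tx": 80, "ty": 0, "tz": 40, "turn": 0, "claw": 255}, {"tx": 80, "ty": 0, "tz": 40, "turn": 0, "claw": 255}])

```text
clock: 10.4
eef_pos: [1093.2, 7.9, 484.6]
tcp_rot: [[-0.863, 0.102, 0.495], [0.142, 0.989, 0.044], [-0.485, 0.109, -0.868]]
wrist_force: [-0.1, -0.7, 0.3]
width: 0.8
finger_force: 0.0
```

Emit:
move_arm(moves=[{"tx": 80, "ty": 0, "tz": 40, "turn": 0, "claw": 255}, {"tx": 80, "ty": 0, "tz": 40, "turn": 0, "claw": 255}])

```text
clock: 10.6
eef_pos: [1106.9, 8.4, 488.0]
tcp_rot: [[-0.842, 0.099, 0.531], [0.144, 0.989, 0.044], [-0.52, 0.114, -0.846]]
wrist_force: [-0.1, -0.8, -0.3]
width: 0.3
finger_force: 0.0
```

```bash
python3 -c "
from h import *
s=ctrl.read_state(); print(s['clock'],s['eef_pos'],np.round(s['tcp_rot'],3),np.round(s['q'],1))"
```

```text
10.6 [1106.9103235     8.35641975  488.02656493] [[-0.842  0.099  0.531]
 [ 0.144  0.989  0.044]
 [-0.52   0.114 -0.846]] [ -1.9  51.9  17.9   3.6  78.2 -84. ]
```

Emit:
move_arm(moves=[{"tx": -58, "ty": 2.5, "tz": -27, "turn": -0.08, "claw": 255}, {"tx": -58, "ty": 2.5, "tz": -27, "turn": -0.08, "claw": 255}, {"tx": -58, "ty": 2.5, "tz": -27, "turn": -0.08, "claw": 255}, {"tx": -58, "ty": 2.5, "tz": -27, "turn": -0.08, "claw": 255}, {"tx": -58, "ty": 2.5, "tz": -27, "turn": -0.08, "claw": 255}, {"tx": -58, "ty": 2.5, "tz": -27, "turn": -0.08, "claw": 255}, {"tx": -58, "ty": 2.5, "tz": -27, "turn": -0.08, "claw": 255}, {"tx": -58, "ty": 2.5, "tz": -27, "turn": -0.08, "claw": 255}])

```text
clock: 11.4
eef_pos: [776.6, 22.6, 335.2]
tcp_rot: [[-0.828, 0.178, 0.532], [0.211, 0.977, 0.002], [-0.52, 0.114, -0.846]]
wrist_force: [-0.5, 0.8, 0.9]
width: 0.7
finger_force: 0.0
```

```bash
cat >> h.py <<'E'
def tri(rays):
    A=np.zeros((3,3));b=np.zeros(3)
    for o,d in rays:
        d=d/np.linalg.norm(d);M=np.eye(3)-np.outer(d,d);A+=M;b+=M@o
    return np.linalg.solve(A,b)
def wray(uv):
    s=ctrl.read_state();i=ctrl.camera_info("wrist");T=np.eye(4);T[:3,:3]=s["tcp_rot"];T[:3,3]=s["eef_pos"]
    P=T@np.array(i["tool_from_camera"]);d=P[:3,:3]@np.array([(uv[0]-i["cx"])/i["fx"],(uv[1]-i["cy"])/i["fy"],1]);return P[:3,3],d
E
python3 - <<'E'
from h import *
save("wrist","w1")
s=ctrl.read_state(); print(s['clock'],s['eef_pos'],np.round(s['tcp_rot'],3))
for n,z in dict(ring_bar=136,ring_eye=108,nose=41,pivot=56,hole_left=34).items():
    r=ctrl.pinpoint("wrist",n)
    if r:
        o,d=wray(r[0]["at"]); print(n,r[0]["confidence"],np.round(r[0]["at"]),np.round(o+d*(z-o[2])/d[2],1))
E
```

```text
11.45 [764.61436417  23.15630005 321.79320005] [[-0.839  0.18   0.513]
 [ 0.211  0.978  0.002]
 [-0.501  0.11  -0.858]]
```

View pics/w1.png

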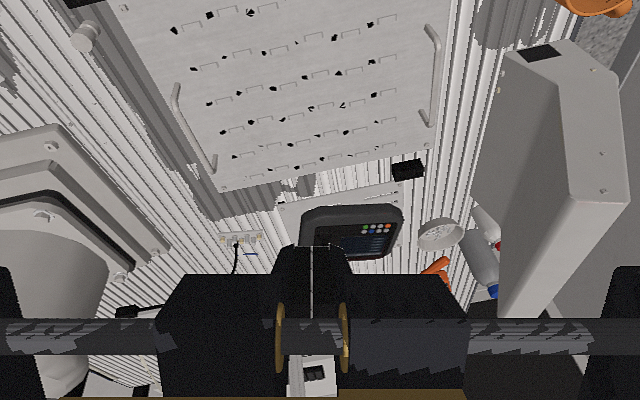

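Emit:
move_arm(moves=[{"tx": -24, "ty": 1, "tz": -10, "turn": 0, "claw": 255}, {"tx": -24, "ty": 1, "tz": -10, "turn": 0, "claw": 255}, {"tx": -24, "ty": 1, "tz": -10, "turn": 0, "claw": 255}, {"tx": -24, "ty": 1, "tz": -10, "turn": 0, "claw": 255}, {"tx": -24, "ty": 1, "tz": -10, "turn": 0, "claw": 255}, {"tx": -24, "ty": 1, "tz": -10, "turn": 0, "claw": 255}, {"tx": -24, "ty": 1, "tz": -10, "turn": 0, "claw": 255}])

```text
clock: 12.4
eef_pos: [540.3, 32.6, 237.9]
tcp_rot: [[-0.826, 0.177, 0.536], [0.211, 0.978, 0.002], [-0.523, 0.114, -0.844]]
wrist_force: [1.4, -0.6, 0.8]
width: 0.8
finger_force: 0.0
```

```bash

python3 - <<'E'
from h import *
W=save("wrist","w2")
s=ctrl.read_state(); print(s['clock'],s['eef_pos'],np.round(s['tcp_rot'],3))
S=save("scene","s2"); T=save("top","t2")
for n in ("ring_bar","ring_eye","nose","pivot"):
    R=[]
    for c in ("scene","top","wrist"):
        r=ctrl.pinpoint(c,n)
        if r and r[0]["confidence"]>.4:
            R.append(wray(r[0]["at"]) if c=="wrist" else ray(c,r[0]["at"])); print(n,c,round(r[0]["confidence"],2),np.round(r[0]["at"]))
    if len(R)>1: print(n,np.round(tri(R),1),[np.round(tri([R[0],x]),1) for x in R[1:]])
i=ctrl.camera_info("scene");print(i["fx"],ctrl.camera_info("top")["fx"])
f=lambda i,k:cv2.resize(i[:,:,::-1],None,fx=k,fy=k,interpolation=cv2.INTER_CUBIC)
a=f(S[120:270,200:400],3);cv2.imwrite("pics/c2.png",a)
E
```

```text
12.45 [542.26393256  32.56939458 239.74301763] [[-0.824  0.177  0.538]
 [ 0.211  0.977  0.002]
 [-0.526  0.115 -0.843]]
ring_bar scene 0.75 [305. 184.]
ring_bar top 0.62 [305. 196.]
ring_bar wrist 0.75 [307. 180.]
ring_bar [583.7  34.2 134.2] [array([583.3,  35.2, 130.4]), array([579.5,  34.2, 136.7])]
ring_eye scene 0.71 [316. 218.]
ring_eye top 0.66 [306. 194.]
ring_eye wrist 0.7 [445.  16.]
ring_eye [590.   80.5   8.4] [array([606.9,  33.3,   3.7]), array([ 689.6,  206.7, -151.1])]
nose scene 0.67 [326. 202.]
nose top 0.73 [310. 182.]
nose wrist 0.59 [298. 142.]
nose [632.2  23.4  46.3] [array([632.5,  19.8,  55.2]), array([636.2,  25. ,  43.1])]
376.0942741501525 406.7929904660262
```

View pics/w2.png

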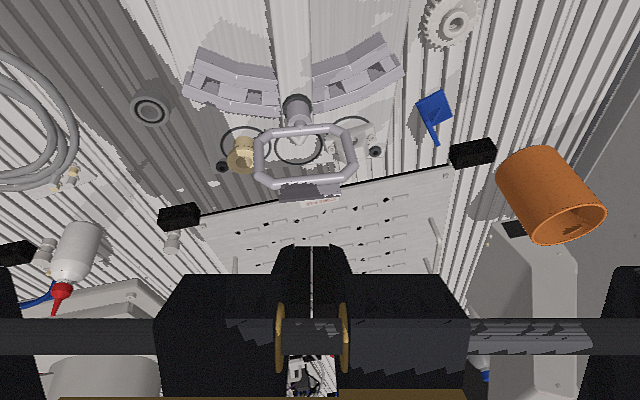

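View pics/c2.png

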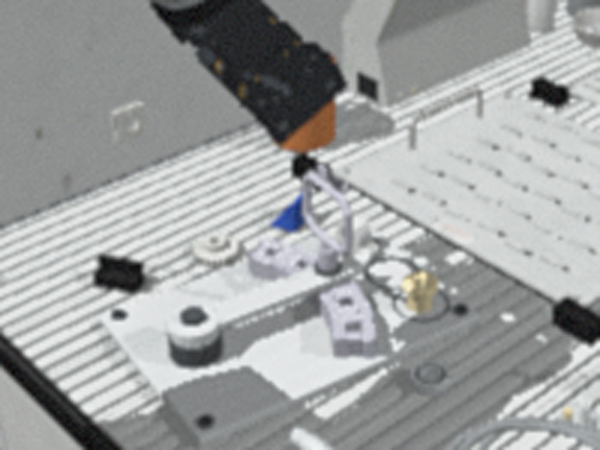

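Emit:
move_arm(moves=[{"tx": -0.5, "ty": 0.1, "tz": -4, "turn": 0, "claw": 255}, {"tx": -0.9, "ty": 0.1, "tz": -6.9, "turn": 0, "claw": 255}, {"tx": 0.2, "ty": 0.1, "tz": -8.6, "turn": 0, "claw": 255}, {"tx": 1.3, "ty": 0.1, "tz": -10.3, "turn": 0, "claw": 255}, {"tx": 2.3, "ty": 0.1, "tz": -12, "turn": 0, "claw": 255}, {"tx": 2.3, "ty": 0.1, "tz": -12, "turn": 0, "claw": 255}, {"tx": 2.3, "ty": 0.1, "tz": -12, "turn": 0, "claw": 255}])

```text
clock: 13.85
eef_pos: [561.9, 33.5, 115.6]
tcp_rot: [[-0.828, 0.178, 0.532], [0.211, 0.977, 0.002], [-0.52, 0.114, -0.847]]
wrist_force: [-0.6, -0.2, 0.1]
width: 0.3
finger_force: 0.0
```

```bash

python3 - <<'E'
from h import *
W=save("wrist","w3")
s=ctrl.read_state(); print(s['clock'],s['eef_pos'],np.round(s['tcp_rot'],3),s['wrist_force'])
S=save("scene","s3")
f=lambda i,k:cv2.resize(i[:,:,::-1],None,fx=k,fy=k,interpolation=cv2.INTER_CUBIC)
a=f(S[150:230,240:360],5);b=f(W[40:320,120:520],1.5);cv2.imwrite("pics/c3.png",cv2.resize(np.vstack([a,b[:, :600]]),None,fx=.7,fy=.7))
E
```

```text
13.9 [562.21434612  33.5546181  116.4184322 ] [[-0.827  0.178  0.533]
 [ 0.211  0.977  0.002]
 [-0.521  0.114 -0.846]] [ 0.34900858 -0.02799641  0.64659449]
```

View pics/c3.png

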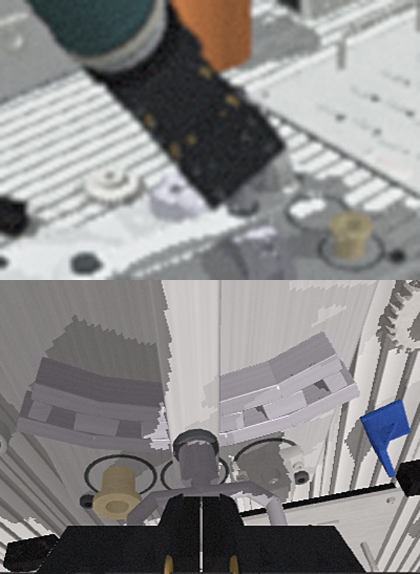

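Emit:
move_arm(moves=[{"tx": 0.5, "ty": 0, "tz": 0.2, "turn": 0, "claw": 255}, {"tx": 1.0, "ty": 0, "tz": 0.4, "turn": 0, "claw": 255}, {"tx": 1.0, "ty": 0, "tz": 0.4, "turn": 0, "claw": 255}])

```text
clock: 14.25
eef_pos: [573.9, 33.6, 121.9]
tcp_rot: [[-0.825, 0.177, 0.536], [0.211, 0.977, 0.002], [-0.524, 0.114, -0.844]]
wrist_force: [0.8, 0.8, -0.4]
width: 0.1
finger_force: 0.0
```

Emit:
move_arm(moves=[{"tx": 0, "ty": 0, "tz": 0.4, "turn": 0, "claw": 255}, {"tx": 0, "ty": 0, "tz": 0.8, "turn": 0, "claw": 255}, {"tx": 0, "ty": 0, "tz": 0.8, "turn": 0, "claw": 255}])

```text
clock: 14.55
eef_pos: [572.2, 33.5, 128.4]
tcp_rot: [[-0.827, 0.178, 0.533], [0.211, 0.977, 0.002], [-0.521, 0.114, -0.846]]
wrist_force: [-0.0, -0.2, 0.4]
width: 0.4
finger_force: 0.0
```

Emit:
move_arm(moves=[{"tx": 0, "ty": 0, "tz": 0.4, "turn": 0, "claw": 255}, {"tx": 0, "ty": 0, "tz": 0.8, "turn": 0, "claw": 255}, {"tx": 0, "ty": 0, "tz": 0.8, "turn": 0, "claw": 255}])

```text
clock: 14.85
eef_pos: [569.7, 33.5, 133.8]
tcp_rot: [[-0.83, 0.178, 0.528], [0.211, 0.978, 0.001], [-0.516, 0.113, -0.849]]
wrist_force: [-4.8, 0.2, -5.9]
width: 0.4
finger_force: 2.8
```

Emit:
move_arm(moves=[{"tx": 0.2, "ty": 0, "tz": -0.5, "turn": 0, "claw": 255}, {"tx": 0.4, "ty": 0, "tz": -0.6, "turn": 0, "claw": 255}, {"tx": 0.4, "ty": 0, "tz": 0, "turn": 0, "claw": 255}, {"tx": 0.4, "ty": 0, "tz": 0.5, "turn": 0, "claw": 255}, {"tx": 0.4, "ty": 0, "tz": 1.0, "turn": 0, "claw": 255}, {"tx": 0.4, "ty": 0, "tz": 1.0, "turn": 0, "claw": 255}])

```text
clock: 15.45
eef_pos: [573.2, 33.5, 143.3]
tcp_rot: [[-0.831, 0.178, 0.527], [0.211, 0.978, 0.001], [-0.515, 0.112, -0.85]]
wrist_force: [-5.9, 2.1, -7.7]
width: 0.3
finger_force: 4.3
```

```bash

python3 - <<'E'
from h import *
s=ctrl.read_state(); print(s['clock'],s['eef_pos'],np.round(s['tcp_rot'],3),s['wrist_force'])
S=save("scene","s4");W=save("wrist","w4")
f=lambda i,k:cv2.resize(i[:,:,::-1],None,fx=k,fy=k,interpolation=cv2.INTER_CUBIC)
a=f(S[150:230,240:360],5);b=f(W[40:320,120:520],1.5);cv2.imwrite("pics/c4.png",cv2.resize(np.vstack([a,b]),None,fx=.7,fy=.7))
E
```

```text
15.45 [573.2421727   33.54786395 143.33654849] [[-0.831  0.178  0.527]
 [ 0.211  0.978  0.001]
 [-0.515  0.112 -0.85 ]] [-5.8562545   2.05407188 -7.72789815]
```

View pics/c4.png

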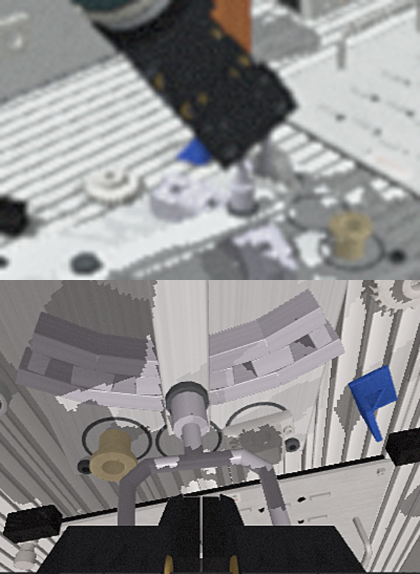

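Emit:
move_arm(moves=[{"tx": 0, "ty": 0, "tz": 0.4, "turn": 0, "claw": 255}, {"tx": 0, "ty": 0, "tz": 0.8, "turn": 0, "claw": 255}, {"tx": 0, "ty": 0, "tz": 0.8, "turn": 0, "claw": 255}, {"tx": 0, "ty": 0, "tz": 0.8, "turn": 0, "claw": 255}])

```text
clock: 15.95
eef_pos: [573.0, 33.5, 150.9]
tcp_rot: [[-0.831, 0.178, 0.527], [0.211, 0.978, 0.001], [-0.514, 0.112, -0.85]]
wrist_force: [-7.1, 1.8, -9.2]
width: 0.7
finger_force: 5.4
```

```bash

python3 - <<'E'
from h import *
save("wrist","w5");save("scene","s5")
s=ctrl.read_state(); print(s['clock'],s['eef_pos'],s['wrist_force'])
for c in("wrist","scene"):
  for n in("ring_bar","ring_eye","nose"):
    r=ctrl.pinpoint(c,n); print(c,n,[(round(q["confidence"],2),np.round(q["at"])) for q in r[:2]])
E
```

```text
16.05 [573.04849785  33.54497456 150.9391401 ] [-6.72713747  0.19927556 -9.4142186 ]
wrist ring_bar [(0.69, array([319., 313.]))]
wrist ring_eye []
wrist nose [(0.82, array([301., 187.]))]
scene ring_bar [(0.2, array([335., 220.]))]
scene ring_eye [(0.61, array([308., 184.]))]
scene nose [(0.59, array([325., 202.]))]
```

Emit:
move_arm(moves=[{"tx": 0.05, "ty": 0.5, "tz": 0, "turn": 0.04, "claw": 255}, {"tx": 0.1, "ty": 1.1, "tz": 0, "turn": 0.09, "claw": 255}, {"tx": 0.1, "ty": 1.7, "tz": 0, "turn": 0.13, "claw": 255}, {"tx": 0.1, "ty": 2.3, "tz": 0, "turn": 0.18, "claw": 255}, {"tx": 0.0, "ty": 2.9, "tz": 0, "turn": 0.225, "claw": 255}, {"tx": 0.0, "ty": 3.35, "tz": 0, "turn": 0.262, "claw": 255}, {"tx": 0.0, "ty": 3.35, "tz": 0, "turn": 0.262, "claw": 255}, {"tx": 0.0, "ty": 3.35, "tz": 0, "turn": 0.262, "claw": 255}])

```text
clock: 17.15
eef_pos: [573.8, 66.9, 151.5]
tcp_rot: [[-0.856, -0.082, 0.51], [-0.012, 0.99, 0.14], [-0.516, 0.114, -0.849]]
wrist_force: [-6.0, -1.6, -8.8]
width: 0.3
finger_force: 4.9
```

```bash

python3 - <<'E'
from h import *
W=save("wrist","w6");S=save("scene","s6")
s=ctrl.read_state(); print(s['clock'],s['eef_pos'],s['wrist_force'])
for n in("nose","pivot","bearing_block","hole_left"):
    for c in("wrist","scene"):
        r=ctrl.pinpoint(c,n); print(c,n,[(round(q["confidence"],2),np.round(q["at"])) for q in r[:2]])
f=lambda i,k:cv2.resize(i[:,:,::-1],None,fx=k,fy=k,interpolation=cv2.INTER_CUBIC)
a=f(S[150:230,240:360],5);b=f(W[40:320,120:520],1.5);cv2.imwrite("pics/c6.png",cv2.resize(np.vstack([a,b]),None,fx=.8,fy=.8)[:598])
E
```

```text
17.25 [573.77748486  66.94455362 151.46968703] [-4.9401623  -0.73057528 -9.8793854 ]
wrist nose [(0.61, array([299., 188.]))]
scene nose [(0.72, array([312., 196.])), (0.64, array([318., 202.]))]
wrist pivot [(0.75, array([439.,  75.]))]
scene pivot [(0.6, array([263., 224.]))]
wrist bearing_block [(0.84, array([298., 185.]))]
scene bearing_block [(0.43, array([316., 204.]))]
wrist hole_left [(0.78, array([294., 133.]))]
scene hole_left [(0.85, array([299., 205.])), (0.2, array([315., 220.]))]
```

View pics/c6.png

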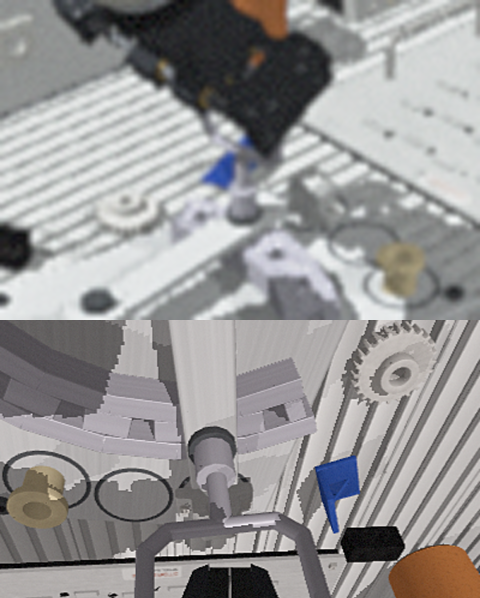

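Emit:
move_arm(moves=[{"tx": 0, "ty": 0, "tz": -0.4, "turn": 0, "claw": 255}, {"tx": 0, "ty": 0, "tz": -0.8, "turn": 0, "claw": 255}, {"tx": 0, "ty": 0, "tz": -0.8, "turn": 0, "claw": 255}])

```text
clock: 17.95
eef_pos: [573.8, 67.0, 143.4]
tcp_rot: [[-0.856, -0.082, 0.51], [-0.012, 0.99, 0.14], [-0.516, 0.113, -0.849]]
wrist_force: [-5.2, -1.3, -9.3]
width: 0.2
finger_force: 5.0
```

Emit:
move_arm(moves=[{"tx": 0, "ty": 0, "tz": -0.4, "turn": 0, "claw": 255}, {"tx": 0, "ty": 0, "tz": -0.6, "turn": 0, "claw": 255}, {"tx": 0, "ty": 0, "tz": -0.6, "turn": 0, "claw": 255}])

```text
clock: 18.25
eef_pos: [573.9, 67.0, 137.7]
tcp_rot: [[-0.856, -0.082, 0.51], [-0.012, 0.99, 0.14], [-0.516, 0.113, -0.849]]
wrist_force: [-7.0, -0.0, -8.2]
width: 0.2
finger_force: 5.0
```

Emit:
move_arm(moves=[{"tx": 0, "ty": 0, "tz": -0.5, "turn": 0, "claw": 255}, {"tx": 0, "ty": 0, "tz": -1.0, "turn": 0, "claw": 255}, {"tx": 0, "ty": 0, "tz": -1.0, "turn": 0, "claw": 255}])

```text
clock: 18.55
eef_pos: [574.6, 67.0, 128.4]
tcp_rot: [[-0.855, -0.082, 0.511], [-0.012, 0.99, 0.14], [-0.518, 0.113, -0.848]]
wrist_force: [-7.2, -0.9, -5.1]
width: 0.4
finger_force: 4.6
```

Emit:
move_arm(moves=[{"tx": -0.3, "ty": 0, "tz": -0.5, "turn": 0, "claw": 255}, {"tx": -0.7, "ty": -0.1, "tz": -0.8, "turn": 0, "claw": 255}, {"tx": -0.7, "ty": -0.1, "tz": -0.8, "turn": 0, "claw": 255}])

```text
clock: 18.85
eef_pos: [571.1, 65.7, 124.1]
tcp_rot: [[-0.851, -0.081, 0.519], [-0.01, 0.99, 0.139], [-0.525, 0.113, -0.844]]
wrist_force: [0.6, -0.7, 0.6]
width: 0.5
finger_force: 0.0
```

```bash

python3 - <<'E'
from h import *
W=save("wrist","w7");S=save("scene","s7")
s=ctrl.read_state(); print(s['clock'],s['eef_pos'],s['wrist_force'])
f=lambda i,k:cv2.resize(i[:,:,::-1],None,fx=k,fy=k,interpolation=cv2.INTER_CUBIC)
a=f(S[150:230,240:360],5);b=f(W[40:320,120:520],1.5);cv2.imwrite("pics/c7.png",cv2.resize(np.vstack([a,b]),None,fx=.8,fy=.8)[:598])
E
```

```text
18.95 [571.15174214  65.75141892 124.10430236] [-0.25959276  0.47865525  0.17616077]
```

View pics/c7.png

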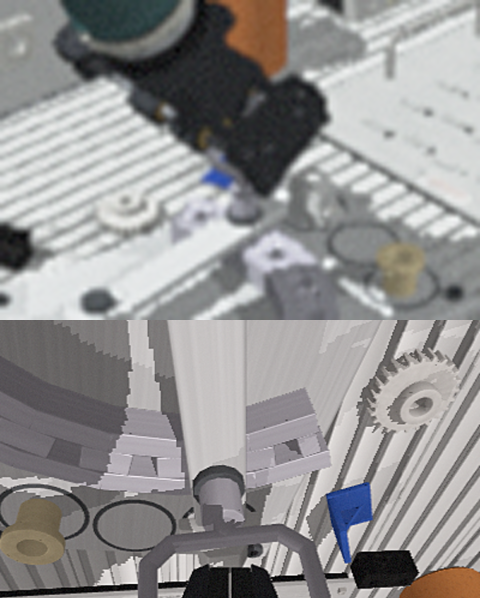

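Emit:
move_arm(moves=[{"tx": -0.4, "ty": -0.1, "tz": 0, "turn": 0, "claw": 255}, {"tx": -1.6, "ty": -0.4, "tz": 1.8, "turn": 0, "claw": 255}, {"tx": -2.9, "ty": -0.8, "tz": 3.8, "turn": 0, "claw": 255}, {"tx": -4.2, "ty": -1.1, "tz": 5.9, "turn": 0, "claw": 255}, {"tx": -5.5, "ty": -1.4, "tz": 8.0, "turn": 0, "claw": 255}, {"tx": -8, "ty": -1.4, "tz": 12.0, "turn": 0, "claw": 255}, {"tx": -8, "ty": -1.4, "tz": 12.0, "turn": 0, "claw": 255}, {"tx": -8, "ty": -1.4, "tz": 12.0, "turn": 0, "claw": 255}])

```text
clock: 19.75
eef_pos: [490.0, 51.9, 244.7]
tcp_rot: [[-0.851, -0.082, 0.519], [-0.011, 0.99, 0.139], [-0.526, 0.113, -0.843]]
wrist_force: [0.3, 0.8, -0.1]
width: 0.6
finger_force: 0.0
```

```bash

python3 - <<'E'
from h import *
W=save("wrist","w8");S=save("scene","s8");save("top","t8")
s=ctrl.read_state(); print(s['clock'],s['eef_pos'],s['wrist_force'])
for n,z in dict(ring_bar=136,nose=41,bearing_block=12,bushing=12,pivot=56).items():
    R=[]
    for c in ("scene","top","wrist"):
        r=ctrl.pinpoint(c,n)
        if r and r[0]["confidence"]>.4:
            o,d=wray(r[0]["at"]) if c=="wrist" else ray(c,r[0]["at"]); R.append((o,d)); print(n,c,round(r[0]["confidence"],2),np.round(o+d*(z-o[2])/d[2]))
    if len(R)>1: print(n,np.round(tri(R),1))
f=lambda i,k:cv2.resize(i[:,:,::-1],None,fx=k,fy=k,interpolation=cv2.INTER_CUBIC)
a=f(S[150:230,240:360],5);b=f(W[40:320,120:520],1.5);cv2.imwrite("pics/c8.png",cv2.resize(np.vstack([a,b]),None,fx=.8,fy=.8)[:598])
E
```

```text
19.9 [488.70648622  52.08517337 240.38118388] [-0.26503078 -0.09304336 -0.64800031]
ring_bar scene 0.5 [579.  66. 136.]
ring_bar top 0.56 [585.  62. 136.]
ring_bar wrist 0.91 [575.  69. 136.]
ring_bar [583.2  67.2 131.8]
nose scene 0.91 [640.  65.  41.]
nose top 0.64 [633.  71.  41.]
nose wrist 0.68 [627.  74.  41.]
nose [636.8  71.7  35.6]
bearing_block scene 0.66 [655.  67.  12.]
bearing_block top 0.75 [660.  72.  12.]
bearing_block wrist 0.87 [654.  82.  12.]
bearing_block [662.5  77.4   3.3]
bushing scene 0.44 [643. -24.  12.]
bushing top 0.51 [645. -34.  12.]
bushing wrist 0.8 [635. -27.  12.]
bushing [641.7 -29.4  11.2]
pivot scene 0.58 [445.  45.  56.]
```

View pics/c8.png

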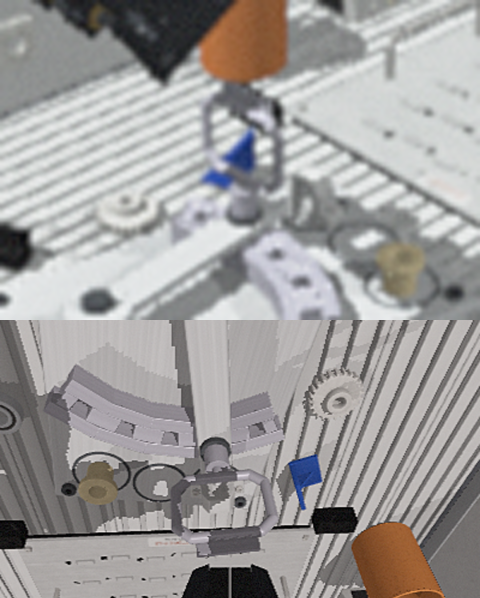

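```bash
python3 -c "
from h import *
print(ctrl.close_job())"
```

```text
the job is handed in; nothing more can be done
None
```

I hooked the pull ring from below with the closed, tilted fingers, raised the pin, and swung the arm one hole left so its nose points at the bearing block. The pin dropped home there (ring height measured about level with its start), the finger is out of the ring, and the job was handed in at about 20 s, though I have not seen the verdict. Since moves only turn about the vertical, I got the 32° tilt by pushing the arm past its reach in free space.

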